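Clamp down the cement pot's lid

TASK

Clamp the lid of the cement pot down evenly: tighten its four wing nuts in two rounds, in each round crossing over from the first nut to the one diagonally opposite before doing the other two - the first round about half way on every nut, the second round fully home to the stop. Then shut the vent cock in the middle of the lid, turning its lever a quarter turn clockwise to its stop, and let go. Leave the hammer, the pincers and the tack tin where they lie.

Things in the scene. Friction and masses are not known exactly. Their poses are not given: they have to be found in the camera images.
- pot: steel pressure pot for adhesive, fixed to the bench: a drum 136 mm across, 150 mm high to its flange; brass outlet low on its +x side, round gauge on its -y side. Origin: centre of its underside, z up. Four wing nuts stand on a circle of radius 80 mm, at 45 (nut 1), 135 (2), 225 (3) and 315 degrees (4) from its x axis, counter-clockwise from above: 1 and 3 are diagonal, 2 and 4 are diagonal
- lid: loose aluminium lid, 0.9 kg, 144 mm across, 12 mm thick, four slotted ears out to 96 mm, held by the wing nuts on a rubber gasket. Origin: centre of its underside, z up, 155 mm above the bench on the uncrushed gasket, about 153.3 when clamped home. The nuts push it down 1 mm per rad. Two brass unions, at most 11 mm above its top, stand 52 mm from its axis on its +y and -x sides
- knob1_grip (a point): middle of the wings of wing nut 1, cast aluminium, on ear 1 of the lid. The wings are one upright blade 46 mm long, 10 thick and 29 tall (14.5 mm below to 14.5 above this point). x axis: along the blade; z: up, the screw's axis. A hub 22 mm across is under the blade: keep fingertips no lower than 13 mm under this point. Pinch the blade across its thickness and turn it about z
- knob2_grip (a point): middle of the wings of wing nut 2, cast aluminium, on ear 2 of the lid. The wings are one upright blade 46 mm long, 10 thick and 29 tall (14.5 mm below to 14.5 above this point). x axis: along the blade; z: up, the screw's axis. A hub 22 mm across is under the blade: keep fingertips no lower than 13 mm under this point. Pinch the blade across its thickness and turn it about z
- knob3_grip (a point): middle of the wings of wing nut 3, cast aluminium, on ear 3 of the lid. The wings are one upright blade 46 mm long, 10 thick and 29 tall (14.5 mm below to 14.5 above this point). x axis: along the blade; z: up, the screw's axis. A hub 22 mm across is under the blade: keep fingertips no lower than 13 mm under this point. Pinch the blade across its thickness and turn it about z
- knob4_grip (a point): middle of the wings of wing nut 4, cast aluminium, on ear 4 of the lid. The wings are one upright blade 46 mm long, 10 thick and 29 tall (14.5 mm below to 14.5 above this point). x axis: along the blade; z: up, the screw's axis. A hub 22 mm across is under the blade: keep fingertips no lower than 13 mm under this point. Pinch the blade across its thickness and turn it about z
- knob1 (a joint): screw angle of wing nut 1 in rad, growing as it is tightened, clockwise from above: 0 to 0.25 at the start (finger tight), 1.7 at its firm stop (fully home). Friction about 0.12 N m all the way; it stays where it is left and sinks 1 mm per rad. Wing nut 3 is diagonally opposite
- knob2 (a joint): screw angle of wing nut 2 in rad, growing as it is tightened, clockwise from above: 0 to 0.25 at the start (finger tight), 1.7 at its firm stop (fully home). Friction about 0.12 N m all the way; it stays where it is left and sinks 1 mm per rad. Wing nut 4 is diagonally opposite
- knob3 (a joint): screw angle of wing nut 3 in rad, growing as it is tightened, clockwise from above: 0 to 0.25 at the start (finger tight), 1.7 at its firm stop (fully home). Friction about 0.12 N m all the way; it stays where it is left and sinks 1 mm per rad. Wing nut 1 is diagonally opposite
- knob4 (a joint): screw angle of wing nut 4 in rad, growing as it is tightened, clockwise from above: 0 to 0.25 at the start (finger tight), 1.7 at its firm stop (fully home). Friction about 0.12 N m all the way; it stays where it is left and sinks 1 mm per rad. Wing nut 2 is diagonally opposite
- vent_grip (a point): middle of the vent cock's lever, over its pivot on the lid's axis. The lever is a dark steel bar 58 mm long, 10 wide and 14 tall (7 mm below to 7 above this point), reaching 42 mm from the pivot along its x axis, 16 mm the other way, on a brass body 22 mm across. x axis: to its long end; z: up, the pivot's axis. Pinch it over the pivot and turn, or push its long end
- vent (a joint): angle of the vent lever in rad, growing clockwise from above: 0 to 0.15 at the start (open, long end towards the lid's +x side), 1.571 at its firm stop (shut, long end towards the lid's -y side). Friction about 0.05 N m; it stays where it is left
- hammer: bystander: hammer 250 mm long with a wooden handle, lying flat on the bench, less than 50 mm tall
- pincers: bystander: steel lasting pincers about 200 mm long, lying flat on the bench
- tack_tin: bystander: open round tin of tacks, 84 mm across and 34 mm tall, standing on the bench
Things that resemble listed ones, but are neither listed nor needed, are in the scene too. There is more than one size of the lid; the job needs the largest.

How it is judged:
By the outcome, as a careful person would: the job done as asked, in the order asked, and still so for the second after the job is handed in, with the robot touching nothing.
It also fails if it takes over 72 s, if anything falls off the work surface, if the arm or the gripper's body presses on something with over 40 N, if the wrist force passes 120 N, or if a joint passes its speed limit or range.

ROBOT

A 6-joint arm with a two-finger parallel gripper is mounted at the origin on the work surface. World frame = base frame: x ahead of the robot, y to its left, z up, the work surface at z = 0. Lengths are in m, angles in rad, forces in N, time in s.
With the tool pointing down it reaches from about 0.275 to 0.825 m from the base axis. Payload 4.9 kg.
Tool frame: the origin (TCP) lies midway between the tips of the shut fingers; the grasp point (between the pads) lies 19 mm behind it (grip_point_offset is the distance from the TCP to the grasp point, in m); z points along the fingers, x is the direction in which the jaws open and shut, and the axes are right-handed (so a half turn about z gives the same grasp; the last joint's range is limited). The gripper opens to 85 mm and grips with 20 to 120 N. Pads are 22 mm wide; open, the fingers measure 114 mm over their backs; the gripper's body (76 mm by 85 mm) begins 54 mm behind the grasp point. The pads swing forward as they close: fully open they stand 13 mm farther back than shut.
Start: joints at [-1.47, 0.326, -0.193, 1.052, 0, 1.437], TCP at [0.128, -0.535, 0.231] pointing down, gripper open.
Joint ranges: [-2.65, 2.65], [-0.97, 1.79], [-1.3, 1.35], [-1.93, 2.1], [-1.47, 1.37], [-3.14, 3.14]. Speed limits (rad/s): [2.57, 2.57, 3.14, 3.14, 3.14, 3.14].

INTERFACE

Orientations are given as a rotation vector (axis times angle).
In Python, from cell import * gives the robot as it stands. Calls block until the motion is done:
- movep(position, orientation): joint-space move of the TCP to a pose.
- move_l(position, velocity=0.15, rot=None, until_force=None): straight line of the TCP; rot=None keeps the orientation; velocity is the mean speed in m/s. With until_force (N) it stops when the force on the tool has changed by that much, and returns True; else False.
- set_joints(angles): joint-space move.
- let_go() and grab(newtons=None): open the fingers fully, or close them until they stop; newtons is the grip in N (None keeps the last).
- sleep(seconds).
- ik(position, orientation): joint angles nearest the present ones, or None.
- get_state(): the state.
- grab_frame(name): name is "side" or "top"; returns a dict with "img" (400x640x3 uint8, red, green, blue), "fx", "fy", "cx", "cy" (pixels), "cam_to_world" (4x4, takes a point from camera to world coordinates). Camera axes: x right, y down, z forward; pixel columns grow to the right and rows downward; lengths in m; the calibration is good to about 2 mm. A picture is of the moment at which its call begins. There is no depth.
A pose or a line that the arm cannot do raises MotionError and nothing moves.
- sign_off(): hands the job in, once; it reports no verdict.
Trained networks look in the newest picture that a camera, given by its name, has taken for a name from the list of things; names that differ only in an ending like _2 or _b are one class to them, and where a whole thing is asked for, a point or a joint stands for the part that bears it (a point fixed in the world has none). Each returns a list of dicts, best first, with "score" (0 to 1); they miss things now and then, are a little off and sometimes report something else, mostly with a low value. They report only what shows in the picture. A call takes as long as a camera call. They do not tell look-alikes from the thing itself.
- spot_in(camera, name): "centre" ([column, row] in pixels, amid what is visible of it).
- silhouettes(camera, name): "mask" (400x640 bool, what is visible of it) and "centre" ([column, row] in pixels, amid what is visible of it).
- tip_of(camera, name): "centre" ([column, row] in pixels: a listed point, or the origin of a listed thing).
The state is a dict: "clock": time; "q": joint angles; "joint_velocities": joint speeds; "tau": joint torques, N m; "position": TCP position; "eef_rot": TCP orientation; "contact_force": force on the tool from outside, world axes, zero at the start; "wrist_torque": the same for the moment, N m; "finger_gap": opening from 0.0 (shut) to 1.0 (fully open).
Only numpy, scipy, OpenCV 4.12 (cv2) and the standard library are available. Lean on these libraries where they do the work, as an engineer would, in place of code of your own. Each camera call takes 0.05 s, during which the arm holds its last target. There are 200 camera calls.

## Working session

There is one attempt and no reset: what is moved stays moved. The work goes in short steps, each a Python script; the robot and the scene stay as the last script left them, time stands still between calls to the robot, and variables do not carry over. Pictures are saved under pics/ and viewed, about 8 in all and at most 12, crops included, and the job is handed in when it is done.

```bash
ls; mkdir -p pics
python3 - <<'E'
from cell import *
import cv2,numpy as np
print(get_state())
for c in("top","side"):
    f=grab_frame(c); cv2.imwrite(f"pics/{c}0.png",f["img"][:,:,::-1])
    print(c,f["fx"],f["cx"],f["cy"],np.round(f["cam_to_world"],3).tolist())
    for n in["pot","lid","knob1_grip","knob2_grip","knob3_grip","knob4_grip","vent_grip"]:
        print(n,[(np.round(d["centre"]).tolist(),round(d["score"],2)) for d in tip_of(c,n)])
E
```

```text
pics
{'clock': 0.0, 'q': array([-1.47020667e+00,  3.26943283e-01, -1.93573537e-01,  1.05200213e+00,
       -1.85750318e-05,  1.43660459e+00]), 'joint_velocities': array([-0.00105527, -0.0004351 , -0.0005935 ,  0.00077321,  0.00085494,
       -0.00105494]), 'tau': array([ 1.73500724e-03, -4.43407166e+01,  2.62434143e+01,  1.54021103e-02,
        1.89273687e-04,  8.55455141e-06]), 'position': array([ 0.12789822, -0.5343287 ,  0.23050609]), 'eef_rot': array([-2.46536821e+00,  1.94521518e+00,  1.90117067e-03]), 'contact_force': array([ 0.30866659, -0.20376668,  0.81957305]), 'wrist_torque': array([-0.0212911 , -0.00893552, -0.00858973]), 'finger_gap': 1.005701850742614}
top 476.2482501455907 311.974386590989 198.4318850193356 [[-0.004, -0.973, 0.231, 0.345], [-1.0, 0.005, 0.004, 0.002], [-0.005, -0.231, -0.973, 1.251], [0.0, 0.0, 0.0, 1.0]]
pot []
lid [([344.0, 285.0], 0.91), ([261.0, 240.0], 0.7), ([339.0, 201.0], 0.6), ([317.0, 224.0], 0.29)]
knob1_grip [([310.0, 176.0], 0.59), ([168.0, 252.0], 0.45)]
knob2_grip [([318.0, 223.0], 0.55)]
knob3_grip [([366.0, 219.0], 0.68)]
knob4_grip [([360.0, 172.0], 0.56), ([317.0, 222.0], 0.53)]
vent_grip [([338.0, 200.0], 0.64), ([261.0, 242.0], 0.55), ([348.0, 282.0], 0.43)]
side 514.3386842353867 326.18933243415984 207.02103042478635 [[0.998, -0.035, 0.06, 0.505], [-0.07, -0.547, 0.834, -1.273], [0.004, -0.836, -0.548, 0.993], [0.0, 0.0, 0.0, 1.0]]
pot [([329.0, 261.0], 0.64)]
lid [([326.0, 215.0], 0.84), ([267.0, 269.0], 0.7), ([303.0, 223.0], 0.58), ([353.0, 213.0], 0.49)]
knob1_grip [([340.0, 196.0], 0.59)]
knob2_grip [([303.0, 196.0], 0.57)]
knob3_grip [([306.0, 221.0], 0.5)]
knob4_grip [([350.0, 216.0], 0.38)]
vent_grip [([328.0, 209.0], 0.48), ([268.0, 263.0], 0.41)]
```

Run:
```python
import cv2
a=cv2.imread("pics/top0.png");b=cv2.imread("pics/side0.png")
cv2.imwrite("pics/top0c.png",cv2.resize(a[100:340,140:460],None,fx=2.5,fy=2.5,interpolation=3))
cv2.imwrite("pics/side0c.png",cv2.resize(b[130:330,200:460],None,fx=3,fy=3,interpolation=3))
```

```text
(no output)
```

View pics/top0c.png

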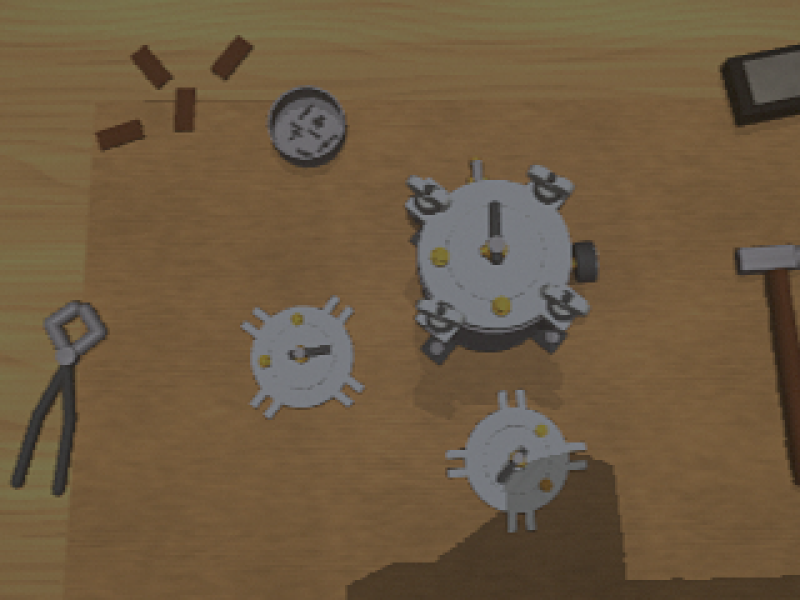

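View pics/side0c.png

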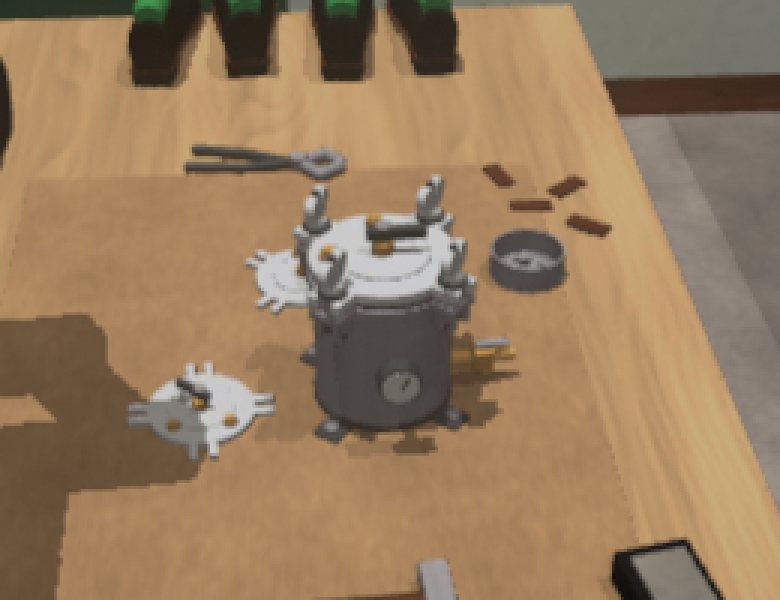

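Side view: the pot with its lid and four nuts is at about (328,215). In the top view its lid is at (338,200). The look-alikes are two smaller lids flat on the bench, at top (261,241) and (345,284). I choose the one on the pot. Nut 1 is at top (310,176), 2 at (317,223), 3 at (366,219), 4 at (360,172). Next I fit the pose and check it in one close crop.

```bash
cat > h.py <<'E'
from cell import *
import numpy as np, cv2
from scipy.optimize import least_squares
def proj(f,P):
    T=np.linalg.inv(f["cam_to_world"]); p=np.atleast_2d(P)@T[:3,:3].T+T[:3,3]
    return np.c_[f["fx"]*p[:,0]/p[:,2]+f["cx"], f["fy"]*p[:,1]/p[:,2]+f["cy"]]
def knobs(x,y,yaw,h):
    a=yaw+np.pi/4+np.arange(4)*np.pi/2
    return np.c_[x+.08*np.cos(a),y+.08*np.sin(a),np.full(4,h)]
E
python3 - <<'E'
from h import *
F={};D=[]
for c in("top","side"):
    F[c]=grab_frame(c)
    for i in range(4):
        for d in tip_of(c,f"knob{i+1}_grip"): D.append((c,i,d["centre"],d["score"]))
    for d in tip_of(c,"vent_grip"): D.append((c,4,d["centre"],d["score"]))
    for d in tip_of(c,"lid"): D.append((c,5,d["centre"],d["score"]))
def pts(p):
    x,y,w,h,hv=p
    return np.vstack([knobs(x,y,w,h),[x,y,hv],[x,y,.155]])
def fit(D,p):
    r=lambda p:np.concatenate([proj(F[c],pts(p)[i])[0]-u for c,i,u,s in D])
    return least_squares(r,p,loss="soft_l1")
D=[d for d in D if np.hypot(*(proj(F[d[0]],pts([.4,-.05,0,.2,.19])[d[1]])[0]-d[2]))<45]
p=[.4,-.05,0,.2,.19]
for th in(30,12,6):
    s=fit(D,p);p=s.x
    D=[d for d in D if np.hypot(*(proj(F[d[0]],pts(p)[d[1]])[0]-d[2]))<th]
print(np.round(p,4))
for d in D: print(d[0],d[1],np.round(d[2],1),np.round(proj(F[d[0]],pts(p)[d[1]])[0]-d[2],1),round(d[3],2))
np.save("p.npy",p)
out=[]
for c in F:
    f=F[c]; o=f["img"][:,:,::-1]; q=pts(p);uv=proj(f,q[:5]);x0,y0=(np.round(uv.mean(0))-[47,42]).astype(int)
    out.append((cv2.resize(o[y0:y0+80,x0:x0+95],None,fx=8,fy=8,interpolation=cv2.INTER_CUBIC).astype(float)*(1.6 if c=="top" else 1.2)).clip(0,255).astype(np.uint8))
    for u in uv: cv2.circle(out[-1],tuple(int(v) for v in (u-[x0,y0]+.5)*8),3,(0,0,255),-1)
    print(c,x0,y0); cv2.imwrite(f"pics/{c}1.png",out[-1][:600])
E
```

```text
[ 0.4136 -0.0724 -0.529   0.2     0.0779]
top 4 [344.2 281.9] [0.5 0.5] 0.57
top 5 [347.2 280.8] [-0.4 -0.4] 0.94
top 300 238
side 216 176
```

View pics/top1.png

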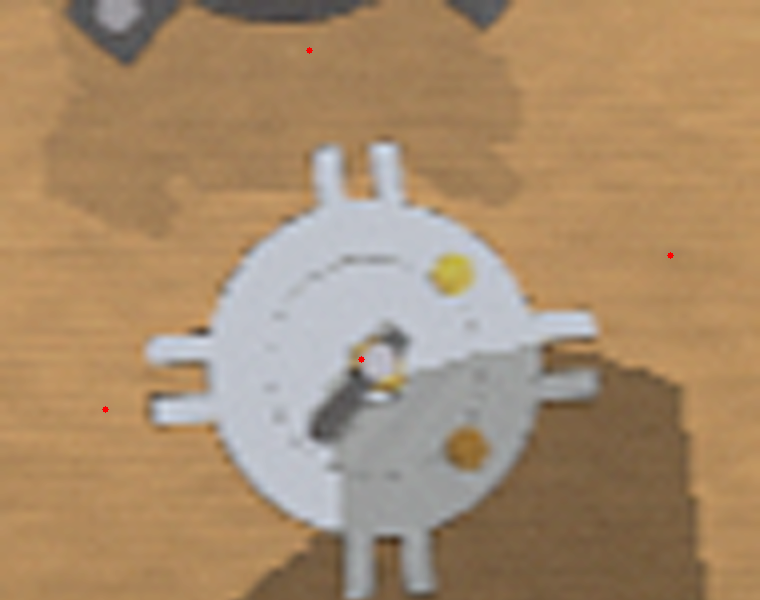

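View pics/side1.png

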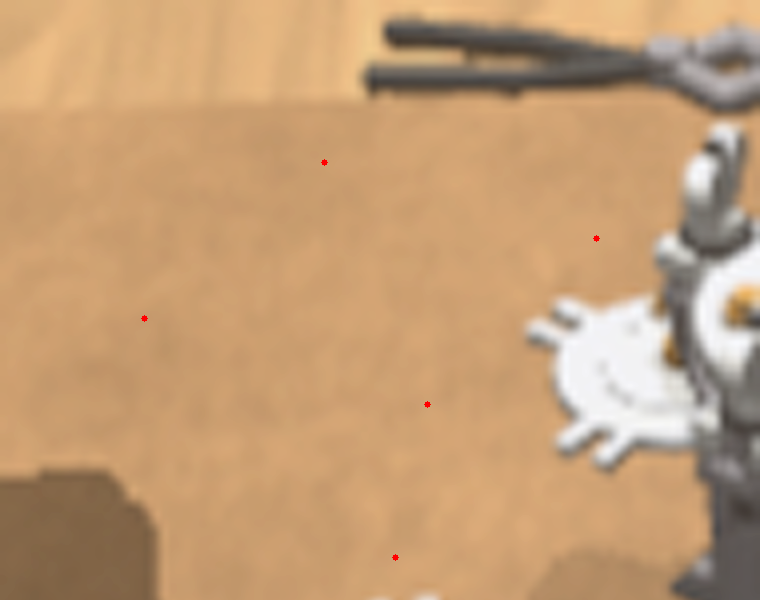

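The fit started from a bad guess and locked onto the small lid, so those two crops are useless. Refitting from the pot's own ray.

```bash
cat > fit.py <<'E'
from h import *
F={};D=[]
def pts(p):
    x,y,w,h,hv=p
    return np.vstack([knobs(x,y,w,h),[x,y,hv],[x,y,.155]])
p0=[.6,-.055,0,.2,.19]
for c in("top","side"):
    F[c]=grab_frame(c)
    for i,n in enumerate([f"knob{k}_grip" for k in(1,2,3,4)]+["vent_grip","lid"]):
        for d in tip_of(c,n):
            e=np.hypot(*(proj(F[c],pts(p0))-d["centre"]).T)
            j=int(np.argmin(e[:4])) if i<4 else i
            if e[j]<14: D.append((c,j,d["centre"],d["score"]))
def res(p): return np.concatenate([(proj(F[c],pts(p)[i])[0]-u)*s for c,i,u,s in D])
p=least_squares(res,p0,loss="soft_l1").x
print(np.round(p,4))
for c,i,u,s in D: print(c,i+1,np.round(u,1),np.round(proj(F[c],pts(p)[i])[0]-u,1),round(s,2))
np.save("p.npy",p)
out=[]
for c,x0,y0 in(("top",296,152),("side",288,172)):
    f=F[c]; o=f["img"][:,:,::-1]
    g=(cv2.resize(o[y0:y0+90,x0:x0+90],None,fx=6,fy=6,interpolation=cv2.INTER_CUBIC).astype(float)*(1.7 if c=="top" else 1.0)).clip(0,255).astype(np.uint8)
    for u in proj(f,pts(p)[:5]): cv2.circle(g,tuple(int(v) for v in (u-[x0,y0]+.5)*6),2,(0,0,255),-1)
    out.append(g[:,:396] if 0 else g)
import sys
cv2.imwrite(sys.argv[1],cv2.resize(np.hstack(out),(800,400),interpolation=cv2.INTER_AREA))
E
python3 fit.py pics/both2.png
```

```text
[ 0.5996 -0.0487  0.082   0.1885  0.1909]
top 1 [308.6 176.1] [ 0.4 -0.3] 0.65
top 2 [315.7 223.3] [-2.4  0.4] 0.45
top 3 [363.  219.7] [-0.  -0.3] 0.69
top 4 [357.9 169.6] [-0.3  2.1] 0.61
top 5 [335.8 196.5] [-0.1  0.6] 0.7
top 6 [334.7 198.2] [0.4 2.5] 0.88
top 6 [337.6 196.4] [-2.5  4.3] 0.23
side 2 [306.2 195.4] [0.  2.4] 0.42
side 3 [306.5 221.3] [ 4.6 -1.8] 0.47
side 4 [350.1 216.5] [ 1.4 -0.4] 0.58
side 5 [326.  206.2] [ 2.3 -0.2] 0.63
side 6 [326.1 214.4] [2.1 2. ] 0.63
```

View pics/both2.png

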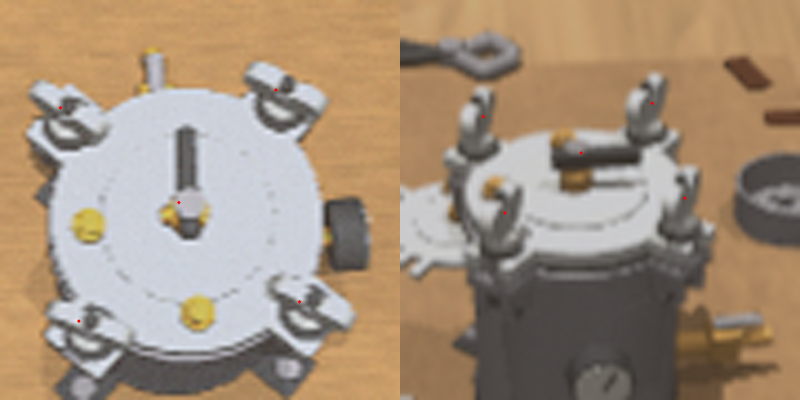

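The picture shows the lid with its vent centred at about top px (338,199) and the nuts around it. All blades run about the same way, at a world yaw of roughly 60-68°. I refine the position and blade angles with a silhouette fit.

```bash
cat > sil.py <<'E'
from h import *
from scipy.optimize import minimize
p0=np.load("p.npy"); F={};M=[];L=[]
for c in("top","side"):
    F[c]=grab_frame(c); K=knobs(*p0[:4]); seen=set()
    for n in("knob1","knob2","knob3","knob4"):
        for d in silhouettes(c,n):
            e=np.hypot(*(proj(F[c],K)-d["centre"]).T); j=int(e.argmin())
            if e[j]<9 and j not in seen: seen.add(j);M.append((c,j,d["mask"],d["score"]))
    for d in silhouettes(c,"lid"):
        if np.hypot(*(proj(F[c],[p0[0],p0[1],.16])[0]-d["centre"]))<12 and c=="top" and d["score"]>.5: L.append((c,d["mask"]));print("lid area",d["mask"].sum())
B=np.array([[sx*.023,sy*.005,sz*.0145] for sx in(-1,1) for sy in(-1,1) for sz in(-1,1)])
t=np.arange(0,6.28,.4)
H=np.vstack([np.c_[.011*np.cos(t),.011*np.sin(t),z+0*t] for z in(-.0145,-.022)])
S=6
def render(f,sets,x0,y0,w,h):
    g=np.zeros((h*S,w*S),np.uint8)
    for P in sets:
        uv=((proj(f,P)-[x0,y0]+.5)*S).astype(np.float32)
        cv2.fillConvexPoly(g,cv2.convexHull(uv).round().astype(np.int32),255)
    return cv2.resize(g,(w,h),interpolation=cv2.INTER_AREA)/255.
def cost(q,full=False):
    x,y,w,h=q[:4]; K=knobs(x,y,w,h); C=[]
    for c,j,m,s in M:
        u=proj(F[c],K[j])[0].round().astype(int); x0,y0=proj(F[c],knobs(*p0[:4])[j])[0].astype(int)-20
        a=q[4+j]; R=np.array([[np.cos(a),-np.sin(a),0],[np.sin(a),np.cos(a),0],[0,0,1]])
        r=render(F[c],[K[j]+B@R.T,K[j]+H],x0,y0,40,40); mm=m[y0:y0+40,x0:x0+40]
        C.append(1-np.minimum(r,mm).sum()/np.maximum(r,mm).sum())
    for c,m in L: # disc centre: rows/cols extent via best circle overlap
        x0,y0=proj(F[c],[p0[0],p0[1],.16])[0].astype(int)-50
        tt=np.arange(0,6.28,.1); d=[np.c_[x+.072*np.cos(tt),y+.072*np.sin(tt),z+0*tt] for z in(.155,.167)]
        ears=[]
        for k in range(4):
            a=w+np.pi/4*(1+2*k); e=np.array([np.cos(a),np.sin(a)]); n=np.array([-e[1],e[0]])
            ears.append(np.array([[*(np.array([x,y])+r*e+v*n),z] for r in(.06,.096) for v in(-.013,.013) for z in(.155,.167)]))
        r=render(F[c],[np.vstack(d)]+ears,x0,y0,100,100); mm=m[y0:y0+100,x0:x0+100]
        C.append(2*(1-np.minimum(r,mm).sum()/np.maximum(r,mm).sum()))
    return np.array(C) if full else np.sum(C)
q=np.r_[p0[0],p0[1],p0[2],.19,np.radians([58,68,62,66])]
st=np.r_[.006,.006,.06,.006,.15,.15,.15,.15]
for _ in range(2):
    s=minimize(cost,q,method="Nelder-Mead",options=dict(initial_simplex=np.vstack([q]+[q+st*np.eye(8)[i] for i in range(8)]),maxiter=700,xatol=1e-4,fatol=1e-4)); q=s.x; st=-st/2
print([(c,j+1,m.sum(),round(s,2)) for c,j,m,s in M]); print(np.round(cost(q,True),2))
print("xy yaw h",np.round(q[:4],4),"blade yaw",np.round(q[4:],3), "minus pot yaw",np.round(q[4:]-q[2],3))
np.save("q.npy",q)
E
python3 sil.py
```

```text
[('top', 4, np.int64(92), 0.6), ('top', 1, np.int64(121), 0.47), ('side', 4, np.int64(66), 0.64), ('side', 3, np.int64(101), 0.58), ('side', 2, np.int64(84), 0.57), ('side', 1, np.int64(82), 0.56)]
[0.5  0.31 0.45 0.28 0.25 0.28]
xy yaw h [ 0.5972 -0.0529  0.0801  0.188 ] blade yaw [1.147 1.248 1.168 1.19 ] minus pot yaw [1.067 1.168 1.088 1.11 ]
```

```bash
cat > ops.py <<'E'
from h import *
from scipy.spatial.transform import Rotation as Ro
q=np.load("q.npy"); X,Y,W,Hh=q[:4]; K=knobs(X,Y,W,Hh); BL=q[4:]
def rv(a): return Ro.from_matrix(np.array([[np.cos(a),np.sin(a),0],[np.sin(a),-np.cos(a),0],[0,0,-1.]])).as_rotvec()
def st(t):
    s=get_state(); print(t,"t%.2f"%s["clock"],"F",np.round(s["contact_force"],1),"Tz %.2f"%s["wrist_torque"][2],"gap %.3f"%s["finger_gap"],"q6 %.2f"%s["q"][5],"z %.4f"%s["position"][2]); return s
E
python3 - <<'E'
from ops import *
s=get_state(); print("tool yaw",np.arctan2(*Ro.from_rotvec(s["eef_rot"]).as_matrix()[[1,0],0]), "q6",s["q"][5])
for off in(-np.pi/2,np.pi/2):
    for i in range(4):
        print(i+1,[None if (j:=ik([*K[i][:2],.19],rv(BL[i]+off-d))) is None else np.round(j,2).tolist() for d in(0,.8,1.75)])
E
```

```text
tool yaw -1.336035884224318 q6 1.436612070584307
1 [[-0.1, 0.54, 0.03, 1.06, 0.0, 1.89], [-0.1, 0.54, 0.03, 1.06, 0.0, 2.69], [-0.1, 0.54, 0.03, 1.06, 0.0, -2.64]]
2 [[-0.14, 0.33, -0.29, 0.94, -0.0, 1.75], [-0.14, 0.33, -0.29, 0.94, 0.0, 2.55], [-0.14, 0.33, -0.29, 0.94, 0.0, -2.78]]
3 [[-0.34, 0.37, -0.24, 0.96, 0.0, 1.63], [-0.34, 0.37, -0.24, 0.96, 0.0, 2.43], [-0.34, 0.37, -0.24, 0.96, 0.0, -2.9]]
4 [[-0.27, 0.57, 0.09, 1.09, 0.0, 1.68], [-0.27, 0.57, 0.09, 1.09, 0.0, 2.48], [-0.27, 0.57, 0.09, 1.09, 0.0, -2.85]]
1 [[-0.1, 0.54, 0.03, 1.06, 0.0, -1.25], [-0.1, 0.54, 0.03, 1.06, 0.0, -0.45], [-0.1, 0.54, 0.03, 1.06, 0.0, 0.5]]
2 [[-0.14, 0.33, -0.29, 0.94, 0.0, -1.39], [-0.14, 0.33, -0.29, 0.94, 0.0, -0.59], [-0.14, 0.33, -0.29, 0.94, 0.0, 0.36]]
3 [[-0.34, 0.37, -0.24, 0.96, 0.0, -1.51], [-0.34, 0.37, -0.24, 0.96, 0.0, -0.71], [-0.34, 0.37, -0.24, 0.96, 0.0, 0.24]]
4 [[-0.27, 0.57, 0.09, 1.09, 0.0, -1.46], [-0.27, 0.57, 0.09, 1.09, 0.0, -0.66], [-0.27, 0.57, 0.09, 1.09, -0.0, 0.29]]
```

```bash
cat >> ops.py <<'E'
def approach(xy,z,bl,hover=.05):
    movep([*xy,z+hover],rv(bl+np.pi/2)); move_l([*xy,z],.2)
def turn(d):
    j=np.array(get_state()["q"]); j[5]+=d; set_joints(j)
def leave(z=.26):
    let_go(); p=get_state()["position"]; move_l([p[0],p[1],z],.25)
E
python3 - <<'E'
from ops import *
approach(K[0][:2],Hh-.006,BL[0]); st("down")
grab(60); st("grip")
turn(.2); st("turn .2")
turn(BL[0]-W-.38-.2); st("turned")
E
python3 fit.py pics/n1.png >/dev/null; git checkout 2>/dev/null; true
```

```text
down t5.86 F [0.6 0.5 0.8] Tz -0.02 gap 1.004 q6 -1.25 z 0.1816
grip t6.54 F [-5.2  0.8  6.4] Tz -0.13 gap 0.104 q6 -1.25 z 0.1826
turn .2 t6.85 F [-2.4 -1.6 -0. ] Tz -0.15 gap 0.103 q6 -1.05 z 0.1825
turned t7.38 F [-1.   0.8 -1.1] Tz -0.09 gap 0.103 q6 -0.57 z 0.1822
```

View pics/n1.png

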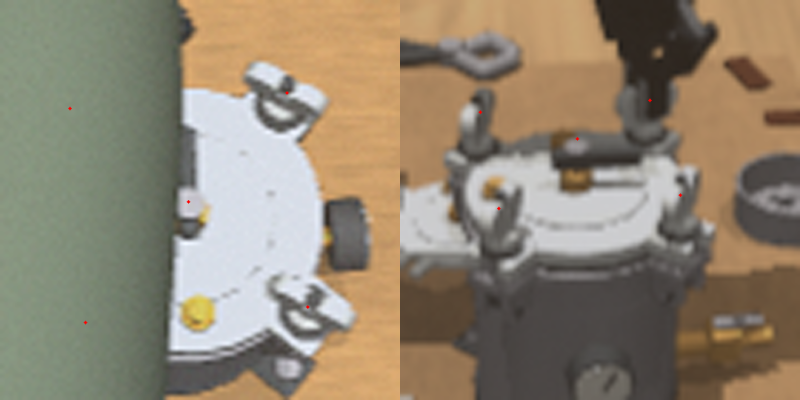

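The grip holds: gap 0.104 for the 10 mm blade, 0.13 N m friction as expected, small side forces. The side view shows the fingers on nut 1 at about side px (433,193), clear of the hub. Finishing round 1 with nuts 3, 2 and 4.

```bash
python3 - <<'E'
from ops import *
leave(.245); st("left1")
for i in(2,1,3):
    approach(K[i][:2],Hh-.006,BL[i]); grab(60); st(f"nut{i+1} grip")
    turn(.2); st(" part"); turn(BL[i]-W-.38-.2); st(" turned"); leave(.245)
movep([.45,-.35,.3],rv(BL[0]+.8)); st("away")
E
python3 fit.py pics/r1.png; python3 sil.py; cp q.npy q1.npy
```

```text
left1 t9.21 F [ 0.6  0.4 -0.6] Tz -0.05 gap 1.001 q6 -0.56 z 0.2465
nut3 grip t11.19 F [ 2.  -0.7  2.7] Tz -0.20 gap 0.099 q6 -1.51 z 0.1826
 part t11.50 F [ 1.5 -0.1 -0.4] Tz -0.15 gap 0.103 q6 -1.31 z 0.1825
 turned t12.05 F [ 4.3 -1.4 -5.3] Tz -0.10 gap 0.101 q6 -0.80 z 0.1821
nut2 grip t14.88 F [-3.3  1.1  5.9] Tz -0.11 gap 0.104 q6 -1.39 z 0.1824
 part t15.18 F [-0.3 -0.2 -0.4] Tz -0.11 gap 0.101 q6 -1.19 z 0.1824
 turned t15.80 F [ 1.8 -1.2 -5.6] Tz -0.05 gap 0.104 q6 -0.61 z 0.1820
nut4 grip t18.84 F [-1.5 -0.3  3.8] Tz -0.12 gap 0.107 q6 -1.46 z 0.1825
 part t19.15 F [-1.1 -0.   1. ] Tz -0.12 gap 0.099 q6 -1.26 z 0.1824
 turned t19.72 F [-1.9  2.  -0.2] Tz -0.14 gap 0.103 q6 -0.73 z 0.1819
away t22.07 F [ 0.   0.2 -0.2] Tz -0.06 gap 0.992 q6 -1.17 z 0.2995
[ 0.5961 -0.0514  0.101   0.1914  0.2175]
top 1 [308.1 176.1] [1.7 1.3] 0.65
top 2 [316.  225.6] [-1.  -0.2] 0.45
top 3 [362.9 219.8] [1.8 0.4] 0.41
top 4 [358.1 170.2] [0.3 2.2] 0.45
top 5 [339.1 196.1] [-1.6 -0.3] 0.49
top 6 [336.7 201.7] [-0.5  0.4] 0.76
side 1 [343.1 194.8] [-0.4 -0.5] 0.6
side 2 [301.4 195.6] [3.3 2.1] 0.69
side 4 [350.2 217. ] [ 0.5 -1.4] 0.41
side 3 [306.8 220.8] [ 3.5 -1.4] 0.55
side 4 [351.8 216. ] [-1.1 -0.4] 0.59
side 6 [326.1 216.3] [1.  0.6] 0.63
lid area 2799
[('top', 3, np.int64(106), 0.64), ('top', 2, np.int64(87), 0.57), ('side', 1, np.int64(159), 0.5), ('side', 3, np.int64(149), 0.48)]
[0.36 0.75 0.15 0.28 0.43]
xy yaw h [ 0.5969 -0.0528  0.0976  0.1879] blade yaw [0.396 2.226 0.425 1.367] minus pot yaw [0.298 2.128 0.327 1.269]
```

View pics/r1.png

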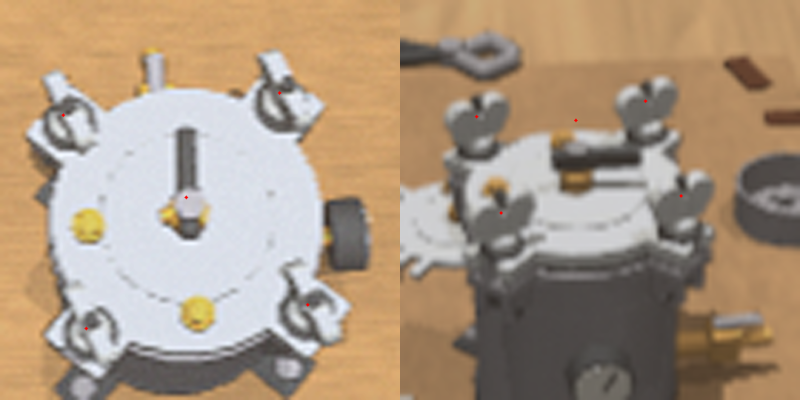

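Round 1 is confirmed: all four blades now stand alike, about 0.75 rad clockwise from before, with the vent untouched at top px (338,197). Round 2 goes to the stop, sensed by torque. I grip nut 1 higher so its fingers open above the lever.

Run:
```python
import numpy as np
np.save("q.npy",np.r_[.597,-.0528,.08,.188,[.46]*4])
from ops import *
def home():
    turn(.55); tot=.55; st("  .55")
    for k in range(9):
        turn(.09); tot+=.09; sleep(.05); s=get_state(); T=s["wrist_torque"][2]; print("   %.2f Tz %.2f"%(tot,T),end="")
        if abs(T)>.55: break
    print(); st("  end"); return abs(T)>.55
for i in(0,2):
    approach(K[i][:2],Hh+(.001 if i==0 else -.007),.46); grab(80); st(f"nut{i+1} grip")
    ok=home(); print(ok)
    if not ok: break
    if i==0:
        grab(20); p=get_state()["position"]; move_l([p[0],p[1],p[2]+.004],.05); st("  slid")
    leave(.245)
```

```text
nut1 grip t26.00 F [-2.   2.5  4.9] Tz -0.03 gap 0.096 q6 -0.56 z 0.1896
  .55 t26.59 F [-0.3 -0.1  0.2] Tz -0.14 gap 0.094 q6 -0.01 z 0.1893
   0.64 Tz -0.08   0.73 Tz -0.11   0.82 Tz -0.06   0.91 Tz -0.10   1.00 Tz 0.27   1.09 Tz 1.33
  end t28.39 F [-0.  -0.4 -0.9] Tz 1.33 gap 0.096 q6 0.51 z 0.1889
True
  slid t28.86 F [  5.9  -0.6 -19.3] Tz 1.33 gap 0.094 q6 0.51 z 0.1895
nut3 grip t32.23 F [-0.2 -2.8  3.1] Tz -0.09 gap 0.100 q6 -0.80 z 0.1816
  .55 t32.82 F [ 2.  -1.2 -2.2] Tz -0.16 gap 0.094 q6 -0.25 z 0.1812
   0.64 Tz -0.09   0.73 Tz -0.09   0.82 Tz -0.06   0.91 Tz -0.04   1.00 Tz -0.11   1.09 Tz 0.08   1.18 Tz 1.32
  end t34.92 F [ 2.2 -2.1 -3.1] Tz 1.32 gap 0.097 q6 0.36 z 0.1808
True
```

```bash
python3 - <<'E'
from ops import *
for i in(1,3):
    approach(K[i][:2],Hh-.007,.46); grab(80); st(f"nut{i+1} grip")
    turn(.8); tot=.8
    for k in range(6):
        turn(.09); tot+=.09; sleep(.05); T=get_state()["wrist_torque"][2]; print("   %.2f Tz %.2f"%(tot,T),end="")
        if T>.55: break
    st("  end"); leave(.245)
movep([.45,-.35,.3],rv(1.2)); st("away")
E
python3 fit.py pics/r2.png
```

```text
nut2 grip t38.05 F [-0.5 -0.3  4. ] Tz -0.14 gap 0.098 q6 -0.60 z 0.1815
   0.89 Tz 1.10  end t39.13 F [ 1.3 -4.  -2.2] Tz 1.10 gap 0.097 q6 0.29 z 0.1809
nut4 grip t42.31 F [-2.   1.   4.3] Tz -0.01 gap 0.096 q6 -0.73 z 0.1815
   0.89 Tz 0.28   0.98 Tz 1.48  end t43.69 F [ 0.4  1.7 -0.5] Tz 1.48 gap 0.097 q6 0.24 z 0.1809
away t46.07 F [-0.6  0.1  0.8] Tz 0.02 gap 1.002 q6 -0.42 z 0.2994
[ 0.5972 -0.0527  0.0827  0.1907  0.1889]
top 1 [309.8 177.9] [ 0.9 -1.3] 0.61
top 2 [314.4 223.1] [0.7 1.5] 0.57
top 3 [366.2 220.5] [-1.3 -0.2] 0.48
top 4 [360.7 170.1] [-1.3  2.3] 0.64
top 5 [338.9 197.2] [-1.4  1.1] 0.46
top 6 [334.4 202.3] [ 2.4 -0.6] 0.89
side 1 [343.1 194.4] [0.4 0.5] 0.53
side 2 [305.2 194.9] [0.2 3. ] 0.67
side 3 [309.2 222. ] [ 1.1 -2.3] 0.55
side 4 [351.5 218.7] [-0.6 -2.4] 0.63
side 5 [325.3 206.2] [2.2 1.2] 0.49
side 5 [326.5 216.1] [ 1.  -8.7] 0.35
side 6 [328.1 217.7] [-0.7 -0.5] 0.91
```

View pics/r2.png

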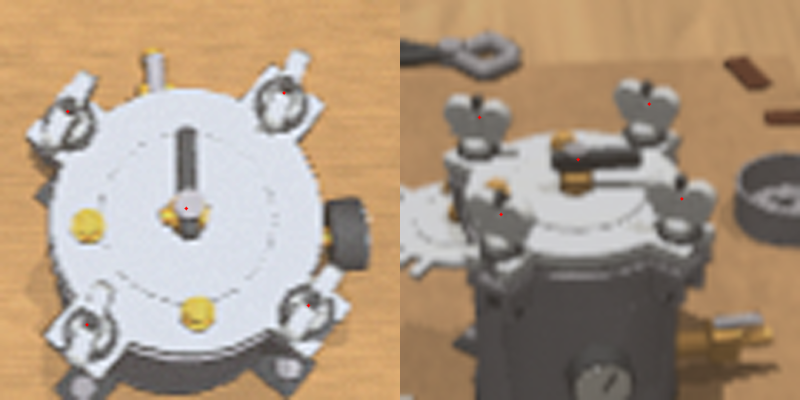

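All four nuts are hard against their stops (1.1-1.5 N m each), and the lever is unmoved, pointing +x at top px (338,181). Now the vent.

```bash
python3 - <<'E'
from ops import *
approach((X,Y),.186,.03); st("vent down"); grab(40); st("grip")
turn(1.3); st("1.3"); tot=1.3
for k in range(6):
    turn(.07); tot+=.07; sleep(.05); T=get_state()["wrist_torque"][2]; print("   %.2f Tz %.2f"%(tot,T),end="")
    if T>.4: break
st("  end"); leave(.25)
movep([.45,-.35,.3],rv(1.2)); st("away")
E
python3 fit.py pics/v.png >/dev/null
```

```text
vent down t48.44 F [0.9 0.9 0.7] Tz 0.04 gap 0.998 q6 -0.24 z 0.1861
grip t49.12 F [-2.2 -0.2  2.8] Tz 0.06 gap 0.099 q6 -0.24 z 0.1864
1.3 t50.31 F [-0.8 -1.   1.9] Tz -0.06 gap 0.099 q6 1.06 z 0.1864
   1.37 Tz -0.05   1.44 Tz 0.02   1.51 Tz -0.05   1.58 Tz 0.76  end t51.51 F [-1.5 -0.6  3.7] Tz 0.76 gap 0.102 q6 1.33 z 0.1864
away t54.18 F [ 0.   0.8 -1.1] Tz -0.01 gap 0.997 q6 -0.42 z 0.2993
```

View pics/v.png

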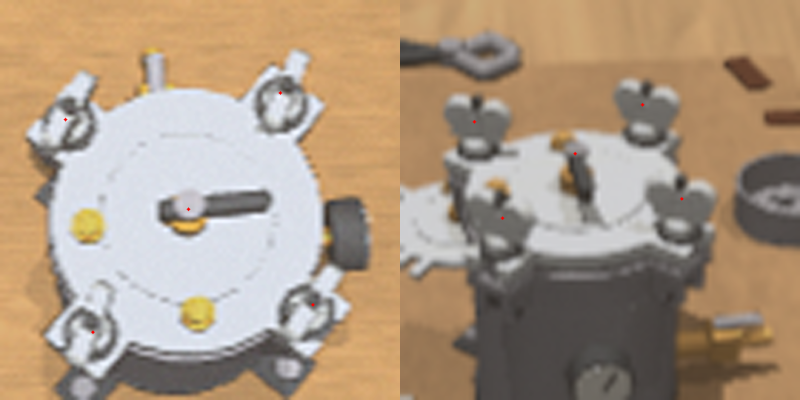

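The lever's long end now points to the lid's -y side, at top px (356,197). The nuts are unchanged and the gripper is clear, so I hand it in.

```bash
python3 -c "
from cell import *
sign_off(); print(get_state()['clock'])"
```

```text
the job is handed in; nothing more can be done
the job is handed in; nothing more can be done
```

The lid is clamped and the vent is shut, and I handed the job in shortly after 54 s on the robot's clock. I tightened the nuts in the order 1, 3, 2, 4 in both rounds. I then turned the vent lever a quarter turn clockwise to its stop, let go and backed the arm clear.

- **Nuts:** in the second round every nut ended hard against its stop, at 1.1 to 1.5 N m against about 0.1 N m while turning.
- **Vent:** the lever met its stop at 0.76 N m. The last picture shows its long end on the lid's -y side, with the nuts unchanged.
- **First round was uneven:** working back from where each stop was met, the nuts were at roughly 0.6 to 0.85 rad. Exact half way is 0.85 rad. Nut 3 was the lowest at about 0.6 to 0.65 and nut 1 was about 0.7. I could not correct this without breaking the order.
- **Nut 1 release:** I meant to slide the gripper up 4 mm before opening, to clear the vent lever. It moved only about 0.6 mm, but the lever stayed where it was.
- **Camera fits:** the network detections were 2 to 4 px off in places, and one fit after round 1 gave wrong blade angles. I threw that fit out and used the commanded angles, which the picture agreed with.
- **Hammer, pincers and tin:** the arm never went near them, but I did not measure their positions again.

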